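# Hang the parts bin back on its rail and find the locating slot

### The arm

A 7-joint arm with a two-finger parallel gripper is mounted at the origin on a cart in front of the work surface, level with it; the furniture and walls round the work are solid. World frame = base frame: x ahead of the robot, y to its left, z up, the work surface at z = 0. Lengths are in m, angles in rad, forces in N, time in s.
With the tool pointing down it reaches from about 0.4 to 0.875 m from the base axis. Payload 19.3 kg.
Tool frame: the origin (TCP) lies on the mounting face of the last link; the fingertips stand 173 mm ahead of it and the grasp point (between the pads) lies 155 mm ahead of it (bot.grip_point_offset is the distance from the TCP to the grasp point, in m); z points along the fingers, y is the line along which they close (so a half turn about z gives the same grasp; the last joint's range is limited). The gripper opens to 85 mm and grips with 20 to 120 N. Pads are 22 mm wide; open, the fingers measure 114 mm over their backs; the gripper's body (76 mm by 85 mm) begins 54 mm behind the grasp point. The pads swing forward as they close: fully open they stand 13 mm farther back than shut.
Start: joints at [-1.254, 0.521, -0.036, 1.599, 0.021, 1.021, -0.113], TCP at [0.236, 0.579, 0.405] pointing down, gripper open.
Joint ranges: [-2.91, 2.91], [-0.3, 2.13], [-1.5, 1.42], [0.17, 2.43], [-1.26, 4.41], [0.16, 1.93], [-2.52, 2.52]. Speed limits (rad/s): [1.89, 1.89, 2.39, 2.39, 3.01, 3.01, 3.01].

### API

Orientations are given as [roll, pitch, yaw] about the fixed x, y, z axes, in that order (R = Rz(yaw) Ry(pitch) Rx(roll)).
In Python, from workcell import bot gives the robot as it stands.
- The arm moves only by the tool arm_command, never from a script. Its argument "deltas" is a list of rows, each a list of 3 entries, a list of its own where there are three numbers: the shift along the tool's x, y, z in cm, then the turn, a rotation vector about the tool's x, y, z in rad, then the finger opening in cm, from 0 to 8.54. In form: [[[tx, ty, tz], [rx, ry, rz], claw], ...]. A call has 1 to 20 rows; each row shifts and turns the commanded pose from where the row before left it, along the tool's axes as they then stand; what a row does not reach is not made up. A row lasts 1/10 s, in which the tool goes at most 50 mm and 8.59 degrees, less where a joint would pass 70% of its speed; a pose out of reach is approached as far as the arm can. A call with a gripper value outside its range is refused whole. The fingers move at their own pace and stop on an object; "newtons" is the grip in N (left out, the last holds). Time passes only in rows, so rows that do not move let the fingers close. It gives the time, the measured TCP pose, the force, the opening and the grip force at its end, in the units of the state.
- bot.observe(): the state, without advancing time (a new reading comes with each control period).
- bot.grab_frame(name): name is "scene" or "top" or "wrist"; returns a dict with "frame" (480x640x3 uint8, red, green, blue), "K" (3x3 intrinsics, pixels), "rvec" (rotation vector, rad) and "tvec" (3), from world to camera coordinates, as OpenCV has them; the wrist camera has in their place "T_tool_cam" (4x4, takes a point from camera to tool coordinates, whose origin is the TCP and whose axes are the flange's). Camera axes: x right, y down, z forward; pixel columns grow to the right and rows downward; lengths in m; the calibration is good to about 2 mm. A picture is of the moment at which its call begins: read the wrist's pose just before it. There is no depth.
- bot.job_done(): hands the job in; it is judged then, once.
Trained networks look in a picture, given as the dict that the camera call returned (one of the last four; its "shot" number tells which), for a name from the list of things; names that differ only in an ending like _2 or _b are one class to them, and where a whole thing is asked for, a point or a joint stands for the part that bears it (a point fixed in the world has none). Each returns a list of dicts, best first, with "p" (0 to 1); they miss things now and then, are a little off and sometimes report something else, mostly with a low value. They report only what shows in the picture. A call takes as long as a camera call.
- bot.find_in(name, picture): "rect" ([left, top, width, height] in pixels, round what is visible of it).
- bot.mark_of(name, picture): "at" ([column, row] in pixels: a listed point, or the origin of a listed thing).
The state is a dict: "clock": time; "qpos": joint angles; "qd": joint speeds; "joint_efforts": joint torques, N m; "position": TCP position; "tool_rot": TCP orientation; "force": force on the tool from outside, world axes, zero at the start; "moment": the same for the moment, N m; "grip_width": finger opening in m; "finger_force": force on a finger pad.
Only numpy, scipy, OpenCV 4.12 (cv2) and the standard library are available. Lean on these libraries where they do the work, as an engineer would, in place of code of your own. Each camera call takes 0.05 s, during which the arm holds its last target. There are 200 camera calls.

### The job

Hang the empty parts bin that stands on the desk back on the free part of the desk rail: lift its steel hook over the rail's front lip, lower it into the channel behind, and slide it along until the hook's tongue drops fully home into the locating slot, then let go so that the bin hangs there by itself. Work gently: the rail and hook must not be forced, and the bin already hanging and the other things on the desk stay as they are.

Things in the scene. Friction and masses are not known exactly. Their poses are not given: they have to be found in the camera images.
- bin_centre (a point): Middle (26 mm above the underside) of the loose, empty grey plastic parts bin, 75 mm front to back (x), 56 mm wide (y), side walls 52 mm high, front wall low; it stands upright on the desk; 0.1 to 0.25 kg. x points to the bin's back, where the steel hook is; z up. Grip the flat parallel outer side faces (y = +-28 mm, x = -17 to +37 mm) from above. Back plate's outer face at x = +37.5 mm.
- bin_tongue (a point): Tip of the tongue, the lowest part of the hook: 49 mm behind and 17 mm above the bin's centre, same axes. Tongue 12 mm wide (y), 5 mm thick (x). It ends a flange 44 mm wide, 5 mm thick, that comes down behind the back plate from a bridge (underside 25 mm, top 29 mm above this tip), with a free gap of 9 mm between plate and flange. The flange's shoulders, either side of the tongue, lie 8 mm above the tip.
- free_place (a point): On the rounded top of the rail's front lip, 110 mm above the desk, in the middle of the free part of the rail. x points from the rail's front to its back, y along it (left as seen from the front), z up. The lip is 4 mm thick (x = -2 to +2 mm) and flat in front; the channel behind it is open upward from x = +2 to +18 mm; then comes the back wall, as high as the lip.
- strip_mid (a point): 12 mm under free_place, level with the top of the black locator strip that lies in the channel. The strip has one slot for the tongue, 17 mm long (y), 18 mm deep, across the channel. The strip was clamped by hand: the slot's middle lies anywhere from y = -30 to +30 mm, unmeasured: feel for it with the tongue. Elsewhere, to 40 mm either side, the tongue rides on the strip; in the slot it drops 8 mm.
- stand: The rail, an aluminium channel 340 mm long, with its dark steel foot, fixed to the desk; origin on the desk under the lip at mid length, axes as for free_place, which lies 45 mm to its right (-y). Stiff: a tongue or hook pressed on it with more than 25 N counts as forced; 2 to 8 N is plenty. A seated bin rests on the hook's shoulders and hangs up to 0.1 rad front down.
- bin: The whole loose bin: origin in the middle of its underside, axes as for its centre.
- hung_bin: An identical bin with a slim box in it that already hangs on the left end of the rail, 160 mm left of free_place; origin in the middle of its underside, axes as for the loose bin. Leave it alone.
- pliers: Pliers with red handles, 183 mm long, lying on the desk to the left; a bystander.
- hook_box: Slim flat box, 46 x 66 x 11 mm, on the desk; a bystander.
- winder: Flat line winder, 136 x 45 x 8 mm, on the desk to the right; a bystander.
- spool: Line spool, 62 mm across, 24 mm high, on the desk to the left; a bystander.

How it is judged:
On the way:
1. the hook is over the lip: its tongue is in the channel behind the lip, at the free place, below the lip's top (x of bin_tongue in the frame of free_place between 0 and 0.02 m and z of bin_tongue in the frame of free_place below -0.004 m and y of bin_tongue in the frame of free_place between -0.06 and 0.06 m), for 0.1 s.
At the end, for the whole second after the job is handed in: The tongue's tip is in the channel behind the lip, more than 17.5 mm below the lip's top (riding on the strip it is 12 mm, fully home 20 mm) and within 36 mm of the middle of the free place; the bin hangs within 0.2 rad of upright and square to the rail, at rest and released (x of bin_tongue in the frame of free_place between 0 and 0.02 m and z of bin_tongue in the frame of free_place below -0.0175 m and y of bin_tongue in the frame of free_place between -0.036 and 0.036 m and angle between bin_centre's own z axis and vertical below 0.2 rad and angle between the x axis of bin_centre and the x axis of free_place, either way round below 0.2 rad and linear speed of bin below 0.02 m/s); the robot touches nothing.
It fails at once if the bin is pressed on the rail or its stand with more than 25 N (contact force between bin and stand above 25 N).
It fails at once if the robot itself pushes the rail stand with more than 25 N (contact force between any of the fingers, the arm and stand above 25 N).
It fails at once if the hanging bin is shifted by more than 10 mm (distance of hung_bin from where it was at the start of the episode above 0.01 m).
It fails at once if a bystander on the desk is shifted by more than 20 mm (distance of any of pliers, hook_box, winder, spool from where it was at the start of the episode above 0.02 m).
It also fails if it takes over 66 s, if anything falls off the work surface, if the arm or the gripper's body presses on something with over 40 N, if the wrist force passes 120 N, or if a joint passes its speed limit or range.

## Working session

There is one attempt and no reset: what is moved stays moved. The work goes in short steps, Python scripts to look and compute and a tool call to move; the robot and the scene stay as the last step left them, time stands still between calls to the robot, and variables do not carry over. Pictures are saved under pics/ and viewed, at most 10 in all, crops included, and the job is handed in when it is done.

Besides the shell and the picture viewer there is one more tool, called after ">>>" in YAML: its name, and indented under it one key for each argument. arm_command: Moves the arm, as the interface text tells. Its arguments: {"type":"object","properties":{"deltas":{"type":"array","items":{"type":"array"}},"newtons":{"type":"number"}},"required":["deltas"]}

```bash
mkdir -p pics; cat > h.py <<'E'
import numpy as np, cv2
from scipy.spatial.transform import Rotation as R
from scipy.optimize import least_squares
from workcell import bot
def ray(f,px,st=None):
    u=cv2.undistortPoints(np.array([[px]],float),f["K"],None)[0,0]; d=np.array([u[0],u[1],1.])
    if "rvec" in f:
        Rm=cv2.Rodrigues(np.array(f["rvec"],float))[0]; return -Rm.T@np.ravel(f["tvec"]), Rm.T@d
    T=np.array(f["T_tool_cam"]); Rt=R.from_euler('xyz',st["tool_rot"]).as_matrix()
    return Rt@T[:3,3]+st["position"], Rt@T[:3,:3]@d
def onz(f,px,z,st=None):
    o,d=ray(f,px,st); return o+d*(z-o[2])/d[2]
def tri(rs):
    A=0;b=0
    for o,d in rs:
        d=d/np.linalg.norm(d);P=np.eye(3)-np.outer(d,d);A=A+P;b=b+P@o
    return np.linalg.solve(A,b)
E
python3 - <<'E'
from h import *
np.set_printoptions(precision=4,suppress=True)
print(bot.observe(),bot.grip_point_offset)
Z=dict(bin_centre=.026,bin_tongue=.043,free_place=.11,strip_mid=.098,stand=0,bin=0,hung_bin=.05,pliers=.01,hook_box=0,winder=0,spool=0)
for n in("scene","top"):
    f=bot.grab_frame(n); cv2.imwrite(f"pics/{n}.png",f["frame"][...,::-1])
    for k,z in Z.items():
        for m in bot.mark_of(k,f)[:2]: print(n,k,round(m["p"],2),np.array(m["at"]),onz(f,m["at"],z))
E
```

```text
{'clock': 0.0, 'qpos': array([-1.2542,  0.522 , -0.0363,  1.6   ,  0.0212,  1.0211, -0.1128]), 'qd': array([-0.0011,  0.0016,  0.0014, -0.0012,  0.001 ,  0.0013, -0.0006]), 'joint_efforts': array([ -0.0003, -92.7114,   1.9799, -36.9947,   0.0178,   0.0081,
        -0.    ]), 'position': array([0.2357, 0.5787, 0.4041]), 'tool_rot': array([-3.1405,  0.0001,  2.7548]), 'force': array([ 0.5736,  0.5856, -0.1786]), 'moment': array([0.0414, 0.0144, 0.0011]), 'finger_force': 0.0, 'grip_width': 0.08556172709921044} 0.1547
scene bin_centre 0.91 [316.5 309.4] [ 0.4635 -0.0822  0.026 ]
scene bin_centre 0.39 [342.5 294.3] [ 0.53   -0.0719  0.026 ]
scene bin_tongue 0.83 [340.1 298.3] [ 0.5102 -0.0943  0.043 ]
scene free_place 0.72 [348.7 228.4] [0.5997 0.017  0.11  ]
scene strip_mid 0.87 [348.7 234.8] [0.5964 0.0114 0.098 ]
scene stand 0.64 [339.2 259.9] [0.5989 0.0517 0.    ]
scene bin 0.67 [318.6 316.1] [ 0.4703 -0.0778  0.    ]
scene hung_bin 0.85 [301.  219.5] [0.568  0.1756 0.05  ]
scene pliers 0.75 [230.2 240. ] [0.408  0.2387 0.01  ]
scene hook_box 0.98 [260.1 264.9] [0.4355 0.1284 0.    ]
scene winder 0.82 [403.4 404.3] [ 0.4915 -0.3252  0.    ]
scene spool 0.58 [247.4 201.1] [0.5173 0.3926 0.    ]
top bin_centre 0.67 [372.3 257.5] [ 0.4709 -0.0799  0.026 ]
top bin_tongue 0.84 [374.6 239. ] [ 0.5164 -0.0863  0.043 ]
top free_place 0.93 [334.5 206.3] [0.5923 0.0132 0.11  ]
top strip_mid 0.71 [334.8 204.4] [0.5991 0.0121 0.098 ]
top stand 0.72 [317.5 214.8] [0.5898 0.0571 0.    ]
top bin 0.97 [372.4 258.6] [ 0.47  -0.082  0.   ]
top hung_bin 0.28 [373.1 239.7] [ 0.514  -0.0818  0.05  ]
top pliers 0.62 [245.6 284.3] [0.4133 0.2481 0.01  ]
top hook_box 0.93 [298.9 273.7] [0.4368 0.1102 0.    ]
top hook_box 0.49 [276.3 220.1] [0.5795 0.1658 0.    ]
top winder 0.56 [464.5 247.3] [ 0.4916 -0.3216  0.    ]
top spool 0.95 [198.2 249.2] [0.5094 0.3728 0.    ]
```

View pics/scene.png

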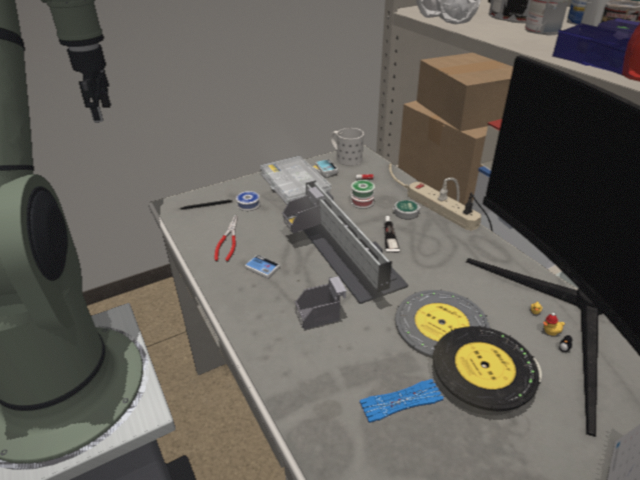

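View pics/top.png

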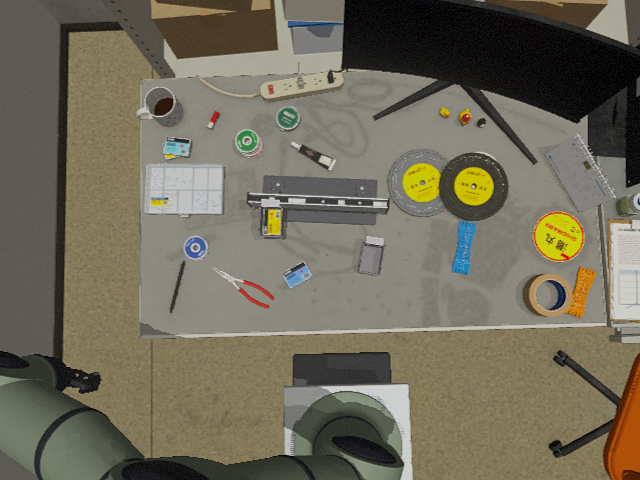

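The pictures show the bin at about (370,255) in the top view, hook toward the rail. The rail runs from (248,199) to (388,205), and the hung bin sits on its left end at (271,222). The two views agree to about 8 mm. I'll move above the bin for a wrist view.

>>> arm_command:
  deltas:
    - [[-3,-1.8,0],[0,0,0],8.5]
    - [[-3,-1.8,0],[0,0,0],8.5]
    - [[-3,-1.8,0],[0,0,0],8.5]
    - [[-3,-1.8,0],[0,0,0],8.5]
    - [[-3,-1.8,0],[0,0,0],8.5]
    - [[-3,-1.8,0],[0,0,0],8.5]
    - [[-3,-1.8,0],[0,0,0],8.5]
    - [[-3,-1.8,0],[0,0,0],8.5]
    - [[-3,-1.8,0],[0,0,0],8.5]
    - [[-3,-1.8,0],[0,0,0],8.5]
    - [[-1.5,-3.5,0],[0,0,0],8.5]
    - [[-1.5,-3.5,0],[0,0,0],8.5]
    - [[-1.5,-3.5,0],[0,0,0],8.5]
    - [[-1.5,-3.5,0],[0,0,0],8.5]
    - [[-1.5,-3.5,0],[0,0,0],8.5]
    - [[-1.5,-3.5,0],[0,0,0],8.5]
    - [[-1.5,-3.5,0],[0,0,0],8.5]
    - [[-1.5,-3.5,0],[0,0,0],8.5]
    - [[-1.5,-3.5,0],[0,0,0],8.5]
    - [[-1.5,-3.5,0],[0,0,0],8.5]

```text
clock: 3.2
position: [0.4524, -0.0833, 0.4049]
tool_rot: [3.141, 0.001, 2.755]
force: [1.2, 0.2, 0.5]
grip_width: 0.085
finger_force: 0.0
```

>>> arm_command:
  deltas:
    - [[0,0,0],[0,0,-0.1],8.5]
    - [[0,0,0],[0,0,-0.11],8.5]
    - [[0,0,0],[0,0,0],8.5]
    - [[0,0,0],[0,0,0],8.5]

```text
clock: 3.6
position: [0.4526, -0.0818, 0.4048]
tool_rot: [3.141, 0.0, 2.962]
force: [-0.0, -0.1, -0.5]
grip_width: 0.0851
finger_force: 0.0
```

```bash
python3 - <<'E'
from h import *
np.set_printoptions(precision=4,suppress=True)
s=bot.observe();print(s["clock"],s["qpos"],s["position"],s["tool_rot"],s["qd"])
Z=dict(bin_centre=.026,bin_tongue=.043,free_place=.11,strip_mid=.098,stand=0,bin=0)
f=bot.grab_frame("wrist"); cv2.imwrite("pics/w1.png",f["frame"][...,::-1])
import pickle;pickle.dump((s,f),open("w1.pkl","wb"))
o,d=ray(f,(320,240),s);print(o,d)
for k,z in Z.items():
    for m in bot.mark_of(k,f)[:2]: print(k,round(m["p"],2),np.array(m["at"]),onz(f,m["at"],z,s))
E
```

```text
3.6 [-0.0813  0.2613  0.1582  2.0237 -0.0538  0.8603  1.4974] [ 0.4526 -0.0818  0.4048] [3.1415 0.0002 2.9615] [-0.0079  0.0007  0.003  -0.0006  0.0004 -0.0002 -0.0037]
[ 0.3743 -0.0678  0.3732] [ 0.317  -0.0699 -0.946 ]
bin_centre 0.74 [333.2 213.7] [ 0.4673 -0.0765  0.026 ]
bin_tongue 0.98 [335.9 269.6] [ 0.5164 -0.0829  0.043 ]
free_place 0.5 [523.8 139.7] [0.4172 0.0599 0.11  ]
free_place 0.49 [334.3 205.1] [ 0.4387 -0.0726  0.11  ]
strip_mid 0.16 [525.  137.7] [0.4179 0.0666 0.098 ]
stand 0.73 [472.  302.7] [0.6    0.0543 0.    ]
bin 0.96 [333.3 208.5] [ 0.4689 -0.0761  0.    ]
```

View pics/w1.png

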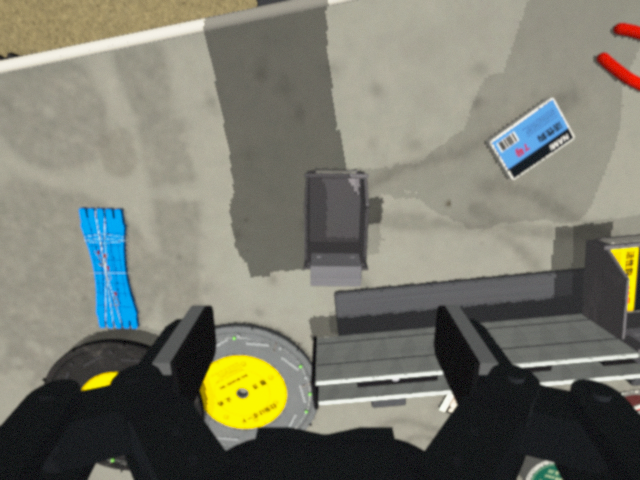

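The wrist view shows the bin at (305–367, 170–285) with its hook tab at (335,272), and the rail's right end at (314,370). I'll enlarge the bin and the rail to get the yaw.

```bash
python3 - <<'E'
import pickle,cv2,numpy as np
s,f=pickle.load(open("w1.pkl","rb"))
im=f["frame"][...,::-1]
a=cv2.resize(im[160:295,290:385],None,fx=4,fy=4,interpolation=cv2.INTER_CUBIC)
b=cv2.resize(im[280:420,300:440],None,fx=2.9,fy=2.9,interpolation=cv2.INTER_CUBIC)
c=np.zeros((540,800,3),np.uint8);c[:540,:380]=a;c[:406,390:796]=b[:406,:406];cv2.imwrite("pics/c1.png",c)
E
```

```text
(no output)
```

View pics/c1.png

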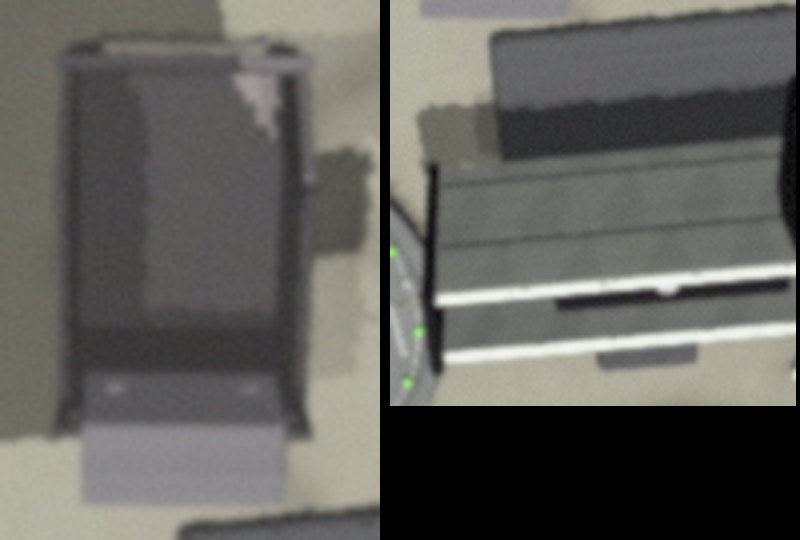

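```bash
python3 - <<'E'
from h import *
import pickle
np.set_printoptions(precision=4,suppress=True)
s,f=pickle.load(open("w1.pkl","rb"))
P=lambda c,z,o=(290,160),k=4,x0=0: onz(f,(o[0]+(c[0]-x0)/k,o[1]+c[1]/k),z,s)
Q=lambda c,z: P(c,z,(300,280),2.9,390)
def line(n,a,b):
    d=a-b; print(n,a,b,"len",np.linalg.norm(d),"yaw of x",np.arctan2(-d[0],d[1]),"mid",(a+b)/2)
# left in image = -y
line("bridge rear",P((285,503),.072),P((82,503),.072))
line("wall rear",P((308,434),.052),P((62,434),.052))
line("wall front",P((306,65),.052),P((66,65),.052))
line("lip",Q((796,268),.11),Q((437,300),.11))
line("backwall",Q((796,328),.11),Q((445,357),.11))
print("strip",Q((557,303),.098),Q((790,284),.098),"notch",Q((668,291),.098))
l=Q((796,268),.11)-Q((437,300),.11); l/=np.linalg.norm(l)
print("free",Q((437,300),.11)+l*.125)
E
```

```text
bridge rear [ 0.5228 -0.0626  0.072 ] [ 0.5149 -0.1058  0.072 ] len 0.04392454052665949 yaw of x -0.18029083516633146 mid [ 0.5189 -0.0842  0.072 ]
wall rear [ 0.5165 -0.0545  0.052 ] [ 0.5065 -0.1095  0.052 ] len 0.05590511568346407 yaw of x -0.180277288399041 mid [ 0.5115 -0.082   0.052 ]
wall front [ 0.4333 -0.0427  0.052 ] [ 0.4242 -0.0923  0.052 ] len 0.05046111246119486 yaw of x -0.18021127599981684 mid [ 0.4287 -0.0675  0.052 ]
lip [ 0.5929 -0.0115  0.11  ] [ 0.5854 -0.1133  0.11  ] len 0.10211296617656655 yaw of x -0.07346629717552493 mid [ 0.5892 -0.0624  0.11  ]
backwall [ 0.6136 -0.0133  0.11  ] [ 0.6055 -0.1147  0.11  ] len 0.10178150035441355 yaw of x -0.07929657132172806 mid [ 0.6095 -0.064   0.11  ]
strip [ 0.6026 -0.0803  0.098 ] [ 0.6083 -0.0112  0.098 ] notch [ 0.6042 -0.0471  0.098 ]
free [0.5946 0.0113 0.11  ]
```

Bin: centre (0.468,-0.0755), yaw -0.18. The measured hook width (44 mm) and bin width (56 mm) match the given sizes. Rail: yaw -0.076, free_place about (0.5945,0.0115,0.11). The tool is already aligned with the bin, so I'll descend and grip.

>>> arm_command:
  deltas:
    - [[-1.2,0.45,2],[0,0,0],8.5]
    - [[-1.2,0.45,3],[0,0,0],8.5]
    - [[0,0,3],[0,0,0],8.5]
    - [[0,0,3],[0,0,0],8.5]
    - [[0,0,3],[0,0,0],8.5]
    - [[0,0,2.8],[0,0,0],8.5]
    - [[0,0,2],[0,0,0],8.5]
    - [[0,0,1.5],[0,0,0],8.5]
    - [[0,0,1],[0,0,0],8.5]
    - [[0,0,0.5],[0,0,0],8.5]
    - [[0,0,0],[0,0,0],8.5]
    - [[0,0,0],[0,0,0],8.5]

```text
clock: 5.15
position: [0.478, -0.0772, 0.1872]
tool_rot: [3.142, 0.001, 2.965]
force: [0.4, -0.1, -0.0]
grip_width: 0.0851
finger_force: 0.0
```

>>> arm_command:
  deltas:
    - [[0,0,0],[0,0,0],5]
    - [[0,0,0],[0,0,0],5]
    - [[0,0,0],[0,0,0],5]
    - [[0,0,0],[0,0,0],5]
    - [[0,0,0],[0,0,0],5]
    - [[0,0,0],[0,0,0],5]
    - [[0,0,0],[0,0,0],5]
    - [[0,0,0],[0,0,0],5]
  newtons: 40

```text
clock: 5.95
position: [0.478, -0.0772, 0.1873]
tool_rot: [3.141, 0.001, 2.965]
force: [-2.0, 1.2, 9.0]
grip_width: 0.0552
finger_force: 40.9
```

>>> arm_command:
  deltas:
    - [[0,0,-0.3],[0,0,0],5]
    - [[0,0,-1],[0,0,0],5]
    - [[0,0,-1.5],[0,0,0],5]
    - [[0,0,-1.5],[0,0,0],5]
    - [[0,0,-1.5],[0,0,-0.05],5]
    - [[0,0,-1.5],[0,0,-0.05],5]
    - [[0,0,-1.5],[0,0,0],5]
    - [[0,0,-0.7],[0,0,0],5]
    - [[0,0,0],[0,0,0],5]
    - [[0,0,0],[0,0,0],5]
    - [[0,0,0],[0,0,0],5]

```text
clock: 7.05
position: [0.4776, -0.0771, 0.2811]
tool_rot: [-3.142, -0.001, 3.065]
force: [0.1, 0.2, -1.5]
grip_width: 0.0558
finger_force: 43.0
```

```bash
python3 - <<'E'
from h import *
np.set_printoptions(precision=4,suppress=True)
s=bot.observe();print(s["clock"],s["position"],s["tool_rot"],s["force"],s["moment"],s["grip_width"])
rs={}
for n in ("scene","top","wrist"):
    s=bot.observe();f=bot.grab_frame(n); cv2.imwrite(f"pics/{n}2.png",f["frame"][...,::-1])
    for k in("bin_centre","bin_tongue","free_place"):
        m=bot.mark_of(k,f)
        if m:
            print(n,k,round(m[0]["p"],2),m[0]["at"]); rs.setdefault(k,[]).append(ray(f,m[0]["at"],s))
            for z in ((.138,) if k=="bin_tongue" else (.121,) if k=="bin_centre" else (.11,)): print(onz(f,m[0]["at"],z,s))
for k in rs: print(k,tri(rs[k]))
E
```

```text
7.05 [ 0.4776 -0.0771  0.2811] [-3.1415 -0.0011  3.0647] [ 0.0733  0.1673 -1.5428] [-0.0053  0.0112 -0.0228] 0.05582190529714999
scene bin_centre 0.63 [309.6, 272.3]
[ 0.4543 -0.0758  0.121 ]
scene bin_tongue 0.83 [340.0, 259.3]
[ 0.5115 -0.0899  0.138 ]
scene free_place 0.61 [350.3, 227.3]
[0.6048 0.0186 0.11  ]
top bin_centre 0.29 [463.1, 248.5]
[ 0.4784 -0.2887  0.121 ]
top free_place 0.9 [332.2, 209.2]
[0.5854 0.019  0.11  ]
wrist bin_centre 0.61 [322.7, 298.5]
[ 0.4656 -0.0772  0.121 ]
wrist bin_tongue 0.67 [329.0, 438.4]
[ 0.5147 -0.0786  0.138 ]
bin_centre [ 0.4305 -0.166   0.2242]
bin_tongue [ 0.5193 -0.0796  0.1303]
free_place [0.5923 0.0151 0.1151]
```

View pics/wrist2.png

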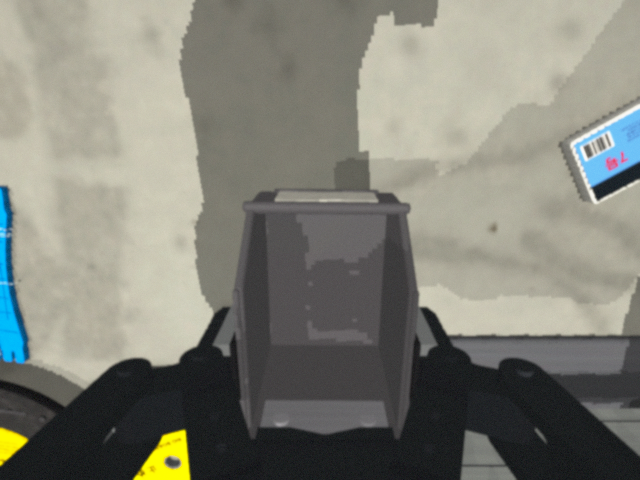

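Held square, with weight about 1.5 N. Next I'll move over the channel at its right-hand side, with the tongue at rail x=7 mm, y=-38 mm.

>>> arm_command:
  deltas:
    - [[-1.3,1,0],[0,0,0],5]
    - [[-1.3,1,0],[0,0,0],5]
    - [[-1.3,1,0],[0,0,0],5]
    - [[-1.3,1,0],[0,0,0],5]
    - [[-1.3,1,0],[0,0,0],5]
    - [[-1.3,0.95,0],[0,0,0],5]
    - [[0,0,0.7],[0,0,0],5]
    - [[0,0,0.7],[0,0,0],5]
    - [[0,0,0.6],[0,0,0],5]
    - [[0,0,0],[0,0,0],5]
    - [[0,0,0],[0,0,0],5]
    - [[0,0,0],[0,0,0],5]

```text
clock: 8.85
position: [0.5601, -0.024, 0.2619]
tool_rot: [-3.142, 0.0, 3.065]
force: [-0.0, 0.2, -1.3]
grip_width: 0.0555
finger_force: 42.9
```

```bash
python3 - <<'E'
from h import *
s=bot.observe();print(s["position"],s["tool_rot"],s["force"],s["moment"])
f=bot.grab_frame("scene")
for k in("bin_tongue","free_place","strip_mid"):
    print(k,[(round(m["p"],2),m["at"]) for m in bot.mark_of(k,f)[:2]])
cv2.imwrite("pics/s3.png",cv2.resize(f["frame"][190:310,290:420,::-1],None,fx=5,fy=5,interpolation=cv2.INTER_CUBIC))
E
```

```text
[ 0.56007951 -0.02400735  0.26192415] [-3.14154794e+00  2.18567246e-04  3.06451560e+00] [-0.02352538  0.19361258 -1.27388046] [-0.02564702 -0.03641345  0.01375659]
bin_tongue [(0.68, [361.1, 238.1])]
free_place []
strip_mid []
```

View pics/s3.png

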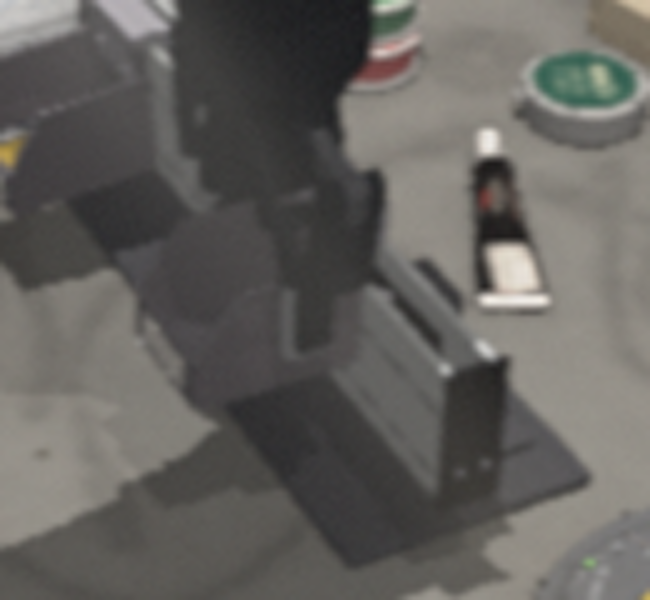

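The hook is hidden behind the gripper, but the bin's back plate stands just in front of the lip, as planned. I'll lower it gently.

>>> arm_command:
  deltas:
    - [[0,0,0.3],[0,0,0],5]
    - [[0,0,0.3],[0,0,0],5]
    - [[0,0,0.2],[0,0,0],5]
    - [[0,0,0.1],[0,0,0],5]
    - [[0,0,0],[0,0,0],5]

```text
clock: 9.55
position: [0.5601, -0.0238, 0.2525]
tool_rot: [-3.141, -0.0, 3.065]
force: [0.6, 0.8, -2.0]
grip_width: 0.0552
finger_force: 42.9
```

>>> arm_command:
  deltas:
    - [[0,0,0.2],[0,0,0],5]
    - [[0,0,0.2],[0,0,0],5]
    - [[0,0,0],[0,0,0],5]

```text
clock: 9.85
position: [0.5601, -0.0238, 0.2484]
tool_rot: [-3.142, -0.0, 3.065]
force: [-0.2, 0.1, -2.2]
grip_width: 0.0556
finger_force: 42.9
```

>>> arm_command:
  deltas:
    - [[0.1,0,0],[0,0,0],5]
    - [[0.1,0,0],[0,0,0],5]
    - [[0,0,0],[0,0,0],5]

```text
clock: 10.15
position: [0.5583, -0.0237, 0.2489]
tool_rot: [3.142, 0.001, 3.065]
force: [2.3, -0.1, -1.7]
grip_width: 0.0557
finger_force: 43.1
```

Light contact with the back of the lip (2 N), so I'll centre by moving 2.5 mm away, then lower onto the strip.

>>> arm_command:
  deltas:
    - [[-0.15,0,0],[0,0,0],5]
    - [[-0.1,0,0],[0,0,0],5]
    - [[0,0,0.2],[0,0,0],5]
    - [[0,0,0.15],[0,0,0],5]
    - [[0,0,0.1],[0,0,0],5]
    - [[0,0,0],[0,0,0],5]

```text
clock: 10.75
position: [0.5605, -0.0238, 0.244]
tool_rot: [-3.142, -0.0, 3.065]
force: [0.4, 1.0, -1.8]
grip_width: 0.0556
finger_force: 43.2
```

>>> arm_command:
  deltas:
    - [[0,0,0.1],[0,0,0],5]
    - [[0,0,0.1],[0,0,0],5]
    - [[0,0,0],[0,0,0],5]

```text
clock: 11.05
position: [0.5607, -0.0239, 0.2423]
tool_rot: [-3.142, 0.0, 3.065]
force: [-0.8, -1.1, 1.7]
grip_width: 0.0556
finger_force: 43.8
```

Contact on the strip at the expected height, about 3.5 N. I'll slide left with a light preload.

>>> arm_command:
  deltas:
    - [[0,0,0.05],[0,0,0],5]
    - [[0,0.2,0],[0,0,0],5]
    - [[0,0.2,0],[0,0,0],5]
    - [[0,0,0],[0,0,0],5]

```text
clock: 11.45
position: [0.5612, -0.0199, 0.242]
tool_rot: [-3.141, 0.001, 3.065]
force: [-0.2, -1.7, 6.1]
grip_width: 0.0556
finger_force: 43.9
```

>>> arm_command:
  deltas:
    - [[0,0.2,0],[0,0,0],5]
    - [[0,0.2,0],[0,0,0],5]
    - [[0,0,0],[0,0,0],5]

```text
clock: 11.75
position: [0.5615, -0.0159, 0.242]
tool_rot: [-3.142, 0.001, 3.065]
force: [-0.5, -1.0, 5.2]
grip_width: 0.0555
finger_force: 43.9
```

>>> arm_command:
  deltas:
    - [[0,0.2,0],[0,0,0],5]
    - [[0,0.2,0],[0,0,0],5]
    - [[0,0,0],[0,0,0],5]

```text
clock: 12.05
position: [0.5618, -0.0119, 0.242]
tool_rot: [-3.141, 0.001, 3.065]
force: [-1.0, -1.4, 5.4]
grip_width: 0.0554
finger_force: 43.9
```

>>> arm_command:
  deltas:
    - [[0,0.2,0],[0,0,0],5]
    - [[0,0.2,0],[0,0,0],5]
    - [[0,0,0],[0,0,0],5]

```text
clock: 12.35
position: [0.5621, -0.0079, 0.242]
tool_rot: [-3.141, 0.001, 3.065]
force: [0.1, -2.3, 5.8]
grip_width: 0.0559
finger_force: 43.9
```

>>> arm_command:
  deltas:
    - [[0,0.2,0],[0,0,0],5]
    - [[0,0.2,0],[0,0,0],5]
    - [[0,0,0],[0,0,0],5]

```text
clock: 12.65
position: [0.5623, -0.0036, 0.2418]
tool_rot: [3.141, 0.0, 3.065]
force: [1.5, -0.7, 4.3]
grip_width: 0.0554
finger_force: 43.7
```

>>> arm_command:
  deltas:
    - [[0,0.2,0],[0,0,0],5]
    - [[0,0.2,0],[0,0,0],5]
    - [[0,0,0],[0,0,0],5]

```text
clock: 12.95
position: [0.5622, 0.0007, 0.2413]
tool_rot: [3.141, -0.001, 3.066]
force: [-0.2, 0.2, -2.2]
grip_width: 0.0554
finger_force: 43.1
```

>>> arm_command:
  deltas:
    - [[0,0.2,0],[0,0,0],5]
    - [[0,0.2,0],[0,0,0],5]
    - [[0,0,0],[0,0,0],5]

```text
clock: 13.25
position: [0.5627, 0.0042, 0.2416]
tool_rot: [-3.141, -0.0, 3.065]
force: [-1.1, -0.5, -2.2]
grip_width: 0.0556
finger_force: 43.1
```

The support vanished between y=0.0007 and 0.0042, so that is the slot. I'll go back 2 mm and lower.

>>> arm_command:
  deltas:
    - [[0,-0.2,0],[0,0,0],5]
    - [[0,0,0],[0,0,0],5]
    - [[0,0,0.1],[0,0,0],5]
    - [[0,0,0.1],[0,0,0],5]
    - [[0,0,0],[0,0,0],5]

```text
clock: 13.75
position: [0.5626, 0.0021, 0.2395]
tool_rot: [-3.142, -0.0, 3.065]
force: [0.3, -0.2, -1.4]
grip_width: 0.0555
finger_force: 43.1
```

>>> arm_command:
  deltas:
    - [[0,0,0.1],[0,0,0],5]
    - [[0,0,0.1],[0,0,0],5]
    - [[0,0,0.1],[0,0,0],5]
    - [[0,0,0],[0,0,0],5]

```text
clock: 14.15
position: [0.5626, 0.0021, 0.2365]
tool_rot: [-3.142, -0.0, 3.065]
force: [0.0, -0.5, -1.5]
grip_width: 0.0557
finger_force: 43.1
```

>>> arm_command:
  deltas:
    - [[0,0,0.1],[0,0,0],5]
    - [[0,0,0.1],[0,0,0],5]
    - [[0,0,0],[0,0,0],5]

```text
clock: 14.45
position: [0.5626, 0.0021, 0.2345]
tool_rot: [-3.142, -0.0, 3.065]
force: [0.1, -0.1, -1.9]
grip_width: 0.0557
finger_force: 43.1
```

>>> arm_command:
  deltas:
    - [[0,0,0.06],[0,0,0],5]
    - [[0,0,0],[0,0,0],5]

```text
clock: 14.65
position: [0.5626, 0.0021, 0.2342]
tool_rot: [3.142, 0.0, 3.065]
force: [-1.1, 0.4, 0.5]
grip_width: 0.056
finger_force: 43.6
```

Fully home: the shoulders touch 8 mm below riding height. Now I'll release.

>>> arm_command:
  deltas:
    - [[0,0,0],[0,0,0],5.8]
    - [[0,0,0],[0,0,0],6.2]
    - [[0,0,0],[0,0,0],7]
    - [[0,0,0],[0,0,0],7.8]
    - [[0,0,0],[0,0,0],7.8]
    - [[0,0,0],[0,0,0],7.8]
    - [[0,0,0],[0,0,0],7.8]
  newtons: 20

```text
clock: 15.35
position: [0.5626, 0.0021, 0.2341]
tool_rot: [3.142, -0.0, 3.065]
force: [0.9, 0.3, -0.8]
grip_width: 0.078
finger_force: 0.0
```

>>> arm_command:
  deltas:
    - [[0,0,-0.5],[0,0,0],7.8]
    - [[0,0,-1],[0,0,0],7.8]
    - [[0,0,-1.5],[0,0,0],7.8]
    - [[0,0,-2],[0,0,0],7.8]
    - [[0,0,-2],[0,0,0],7.8]
    - [[0,0,-2],[0,0,0],7.8]
    - [[0,0,-2],[0,0,0],7.8]
    - [[0,0,-2],[0,0,0],7.8]
    - [[2,0,-2],[0,0,0],7.8]
    - [[2,0,-2],[0,0,0],7.8]
    - [[2,0,0],[0,0,0],7.8]
    - [[2,0,0],[0,0,0],7.8]
    - [[2,0,0],[0,0,0],7.8]
    - [[0,0,0],[0,0,0],7.8]

```text
clock: 16.75
position: [0.4611, 0.0097, 0.4051]
tool_rot: [3.141, 0.0, 3.065]
force: [-0.6, 1.0, 0.4]
grip_width: 0.078
finger_force: 0.0
```

```bash
python3 - <<'E'
from h import *
np.set_printoptions(precision=4,suppress=True)
s=bot.observe();print(s["clock"],s["position"],s["force"])
f=bot.grab_frame("wrist")
for k in("bin_tongue","free_place","bin_centre","hung_bin"):
    print(k,[(round(m["p"],2),m["at"],onz(f,m["at"],dict(bin_tongue=.09,free_place=.11,bin_centre=.073).get(k,.047),s)) for m in bot.mark_of(k,f)[:2]])
cv2.imwrite("pics/w4.png",f["frame"][...,::-1])
E
```

```text
16.75 [0.4611 0.0097 0.4051] [-0.5588  1.0227  0.4431]
bin_tongue [(0.67, [323.9, 373.8], array([ 0.6033, -0.0021,  0.09  ]))]
free_place [(0.83, [337.4, 383.3], array([0.5979, 0.0096, 0.11  ]))]
bin_centre [(0.67, [320.6, 307.1], array([ 0.5465, -0.0006,  0.073 ]))]
hung_bin [(0.75, [501.9, 296.8], array([0.5631, 0.1702, 0.047 ]))]
```

View pics/w4.png

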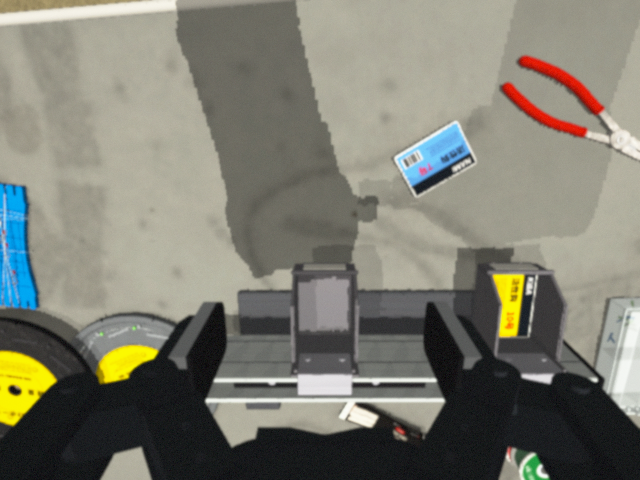

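The bin hangs square on the rail at (325,330), its hook over the lip at (325,383) like its neighbour at (520,320). It is released, and the other things look undisturbed.

```bash
python3 -c "
from workcell import bot
print(bot.job_done())"
```

```text
the job is handed in; nothing more can be done
None
```

The bin hangs by itself on the free part of the rail, with its tongue fully home in the slot about 14 mm right of the middle of the free place; the job was handed in at about 17 s, but the hand-in returned no verdict.

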